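# Set the forms printer from single sheets to the tractor

## Task

The forms printer is to run from its tractor instead of single sheets: push the paper-release lever on its right-hand deck from the front stop, past the middle click, right back to the rear stop, and swing the raised cover fully shut. With both of those done, press the oblong load key at the right-hand end of the front panel all the way down and let go. Do it all by pushing with the fingertips or the outside of the fingers: do not pinch or force the lever, do not press the other keys, and leave the things on and around the printer where they stand.

Things in the scene. Friction and masses are not known exactly. Their poses are not given: they have to be found in the camera images.
- printer: beige forms printer, heavy, 280 deep (x) x 400 wide (y). Origin: centre of its underside, on the table; x axis to its rear (front faces the robot), right-hand side is -y. Numbers below as (x, y, z) mm are in this frame. Flat deck at z 130 from x -85 to 140; lower front ledge with the key panel at z 105, x -140 to -85. Cover over y -85 to 175, lever on the deck right of it.
- release_lever (a joint): paper-release lever, rad: 0 = leaning on the front stop (start), 0.30 = upright in the middle click, 0.60 = rear stop. Detents hold it in each; about 7 N at the pad starts it from the front stop, 5 N from the middle, then it snaps on by itself to the next. The rear stop is a stiff buffer that gives up to 0.09 rad more if forced; stay below 40 N. Pivot along the printer's y axis at (20, -165, 75).
- lever_pad (a point): centre of the lever's grey thumb pad, 77 mm from the pivot: at (-3, -165, 149) at the front stop, (20, -165, 152) upright, (43, -165, 149) at the rear stop. Pad 22 wide (y), 9 thick (11.5 over its ribs), 30 mm along the lever, top about 33 above the deck. Axes turn with the lever; at the front stop they are the printer's.
- cover (a joint): cover, rad: 0 = fully shut, flat on the deck; starts raised, 0.9 to 1.3. A stiff hinge keeps it at any angle, so it must be pushed (1 to 2 N at the edge) all the way down. Hinge: the cover's rear edge, along the printer's y axis, at (62, 45, 130); shut, the cover reaches forward (-x) from there.
- cover_edge (a point): middle of the cover's front edge strip, on its outer (upper) face, 130 mm from the hinge; z axis along the outer normal. Cover 260 wide (y), 137 long, 4 thick, beige frame, smoked window, and a thumb lip 60 wide that sticks 10 mm beyond the edge.
- load_key (a joint): travel of the load key, m: 0 = up, 0.005 = all the way down; sprung, about 4 N at the bottom, comes up by itself
- load_key_top (a point): centre of the upper face of the load key: oblong, 17 (x) x 30 (y) mm, 8 mm above the front panel, at (-111.5, -166, 114.5) mm in the printer's frame; pressed straight down
- pause_key (a joint): travel of the middle key, a round one of 15 mm, m; centre 50 mm to the left (+y) of the load key; not to be pressed
- feed_key (a joint): travel of the third key, round, 15 mm, m; centre 94 mm to the left of the load key; not to be pressed
- tape_mid (a point): centre of a roll of tape lying on the printer's rear deck, 68 mm diameter, 19 high; leave alone
- fluid_mid (a point): centre of a small white bottle standing on the printer's deck behind and left of the lever, 26 mm diameter, 55 high; leave alone
- mug_mid (a point): centre of a mug on the table left of the printer, 80 mm diameter, 95 high; leave alone
- jar_mid (a point): centre of a lidded jar on the table left of the printer, 68 mm diameter, 85 high; leave alone
- screwdriver_grip (a point): handle of a screwdriver lying on the table right of the printer, 200 mm long; leave alone
- mouse_mid (a point): centre of a computer mouse on the table right of the printer, 105 x 60 x 30 mm; leave alone
- label_mid (a point): centre of a roll of labels standing on end on the table right of the printer, 96 mm diameter, 52 high; leave alone

How it is judged:
On the way, in this order (a step that is already met when the one before it is completed fails the run):
1. the release lever stands at its rear stop and the cover is shut (value of joint release_lever above 0.55 rad and value of joint cover below 0.04 rad), for 0.2 s.
2. the load key is pressed down (value of joint load_key above 0.0038 m), for 0.05 s.
At the end, for the whole second after the job is handed in: the lever rests within 0.05 rad of its rear stop (0.60), the cover is shut to within 0.04 rad, and the load key has been pressed at least 3.8 of its 5 mm after both and is up again (all of step 1 and value of joint load_key below 0.001 m and velocity of joint release_lever below 0.05 rad/s); the robot touches nothing.
It fails at once if the load key is pressed before the lever is at the rear stop and the cover is shut (value of joint load_key above 0.002 m and (value of joint release_lever below 0.55 rad or value of joint cover above 0.04 rad)).
It fails at once if another key is pressed (value of joint any of pause_key, feed_key above 0.002 m).
It fails at once if the lever is held between the fingers (distance between the grasp point and lever_pad below 0.01 m).
It fails at once if the lever is pinched or forced with more than 40 N (contact force between the fingers and release_lever above 40 N).
It fails at once if a thing standing on or around the printer is moved or lifted by more than 20 mm (distance of any of tape_mid, fluid_mid, mug_mid, jar_mid, screwdriver_grip, mouse_mid, label_mid from where it was at the start of the episode above 0.02 m).
It also fails if it takes over 51 s, if anything falls off the work surface, if the arm or the gripper's body presses on something with over 40 N, if the wrist force passes 120 N, or if a joint passes its speed limit or range.

## Robot

A 6-joint arm with a two-finger parallel gripper is mounted at the origin on the work surface. World frame = base frame: x ahead of the robot, y to its left, z up, the work surface at z = 0. Lengths are in m, angles in rad, forces in N, time in s.
With the tool pointing down it reaches from about 0.35 to 0.975 m from the base axis. Payload 4.9 kg.
Tool frame: the origin (TCP) lies on the centre line of the jaws, within the pads' length; the fingertips stand manip.tcp_to_tips ahead of it and the grasp point (between the pads) is the TCP (manip.tcp_to_tips is the distance from the TCP to the fingertips, in m); y points along the fingers, z is the direction in which the jaws open and shut, and the axes are right-handed (so a half turn about y gives the same grasp; the last joint's range is limited). The gripper opens to 85 mm and grips with 20 to 120 N. Pads are 22 mm wide; open, the fingers measure 114 mm over their backs; the gripper's body (76 mm by 85 mm) begins 54 mm behind the grasp point. The pads swing forward as they close: fully open they stand 13 mm farther back than shut.
Start: joints at [-1.336, 0.053, 1.613, -0, 1.476, -0.119], TCP at [0.217, -0.586, 0.219] pointing down, gripper open.
Joint ranges: [-3.01, 3.01], [-1.01, 2.22], [0.06, 2.58], [-1.02, 4.17], [0.09, 2.62], [-3.14, 3.14]. Speed limits (rad/s): [2.57, 2.57, 3.14, 3.14, 3.14, 3.14].

## Interface

Orientations are given as a unit quaternion [w, x, y, z].
In Python, from plant import manip gives the robot as it stands.
- The arm moves only by the tool apply_moves, never from a script. Its argument "moves" is a list of rows, each a list of 7 numbers: the gripper's target within -1 to 1 (shut at 1, half-way at 0, fully open at -1), then the shift along the tool's x, y, z in mm, then the turn, a rotation vector about the tool's x, y, z in degrees. A call has 1 to 20 rows; each row shifts and turns the commanded pose from where the row before left it, along the tool's axes as they then stand; what a row does not reach is not made up. A row lasts 1/10 s, in which the tool goes at most 50 mm and 8.59 degrees, less where a joint would pass 70% of its speed; a pose out of reach is approached as far as the arm can. A call with a gripper value outside its range is refused whole. The fingers move at their own pace and stop on an object; the grip force is fixed at half the most. Time passes only in rows, so rows that do not move let the fingers close. It gives the time, the measured TCP pose, the force and the opening at its end, in the units of the state.
- manip.state(): the state, without advancing time (a new reading comes with each control period).
- manip.grab_frame(name): name is "scene" or "top" or "wrist"; returns the picture (400x640x3 uint8, blue, green, red); there is no depth.
- manip.calibration(name): a dict with "mtx" (3x3 intrinsics, pixels), "T" (4x4, takes a point from camera to world coordinates); the wrist camera has in their place "T_tool_cam" (4x4, takes a point from camera to tool coordinates, whose origin is the TCP and whose axes are the tool frame's). Camera axes: x right, y down, z forward; pixel columns grow to the right and rows downward; lengths in m; the calibration is good to about 2 mm. A picture is of the moment at which its call begins: read the wrist's pose just before it. calibration takes no time and is no camera call.
- manip.job_done(): hands the job in, once; it reports no verdict.
The state is a dict: "time": time; "joint_pos": joint angles; "joint_vel": joint speeds; "joint_efforts": joint torques, N m; "tool_pos": TCP position; "tool_rot": TCP orientation; "contact_force": force on the tool from outside, world axes, zero at the start; "ft_torque": the same for the moment, N m; "gripper_width": opening from 0.0 (shut) to 1.0 (fully open).
Only numpy, scipy, OpenCV 4.12 (cv2) and the standard library are available. Lean on these libraries where they do the work, as an engineer would, in place of code of your own. Each camera call takes 0.05 s, during which the arm holds its last target. There are 200 camera calls.

## Working session

There is one attempt and no reset: what is moved stays moved. The work goes in short steps, Python scripts to look and compute and a tool call to move; the robot and the scene stay as the last step left them, time stands still between calls to the robot, and variables do not carry over. Pictures are saved under pics/ and viewed, about 8 in all and at most 12, crops included, and the job is handed in when it is done.

Besides the shell and the picture viewer there is one more tool, called after "Request:" by a JSON object that holds its "method" and its "body", one argument or row to a line. apply_moves: Moves the arm, as the interface text tells. Its arguments: {"type":"object","properties":{"moves":{"type":"array","items":{"type":"array","items":{"type":"number"}}}},"required":["moves"]}

```bash
mkdir -p pics; ls; python3 - <<'E'
from plant import manip
import cv2,numpy as np
s=manip.state(); print({k:np.round(v,3) for k,v in s.items()}, manip.tcp_to_tips)
for n in("scene","top"):
    cv2.imwrite(f"pics/{n}0.png",manip.grab_frame(n)); c=manip.calibration(n); print(n,np.round(c["mtx"],1).tolist(),np.round(c["T"],4).tolist())
print(np.round(manip.calibration("wrist")["T_tool_cam"],4).tolist(),manip.calibration("wrist")["mtx"])
E
```

```text
pics
{'time': np.float64(0.0), 'joint_pos': array([-1.336,  0.053,  1.614,  0.   ,  1.476, -0.119]), 'joint_vel': array([ 0.003,  0.001, -0.001,  0.   ,  0.001,  0.002]), 'joint_efforts': array([ 1.0000e-03, -3.9368e+01, -3.7018e+01, -0.0000e+00,  7.0000e-03,
        0.0000e+00]), 'tool_pos': array([ 0.216, -0.586,  0.218]), 'tool_rot': array([ 0.124, -0.124,  0.697, -0.695]), 'contact_force': array([ 1.059, -0.024, -0.359]), 'ft_torque': array([-0.018,  0.041, -0.011]), 'gripper_width': np.float64(0.998)} 0.019
scene [[403.9, 0.0, 317.4], [0.0, 403.9, 202.0], [0.0, 0.0, 1.0]] [[0.8741, 0.238, -0.4234, 1.0148], [0.4853, -0.463, 0.7417, -0.8674], [-0.0195, -0.8538, -0.5202, 0.7135], [0.0, 0.0, 0.0, 1.0]]
top [[482.8, 0.0, 320.0], [0.0, 482.8, 201.7], [0.0, 0.0, 1.0]] [[-0.0192, -0.9994, 0.0298, 0.4665], [-0.9998, 0.0193, 0.0036, 0.02], [-0.0042, -0.0297, -0.9995, 1.6618], [0.0, 0.0, 0.0, 1.0]]
[[-0.0007, 0.9616, 0.2746, -0.0696], [0.0, -0.2746, 0.9616, -0.1557], [1.0, 0.0007, 0.0002, 0.0002], [0.0, 0.0, 0.0, 1.0]] [[351.0096947    0.         316.17485262]
 [  0.         351.0096947  193.41475875]
 [  0.           0.           1.        ]]
```

View pics/top0.png

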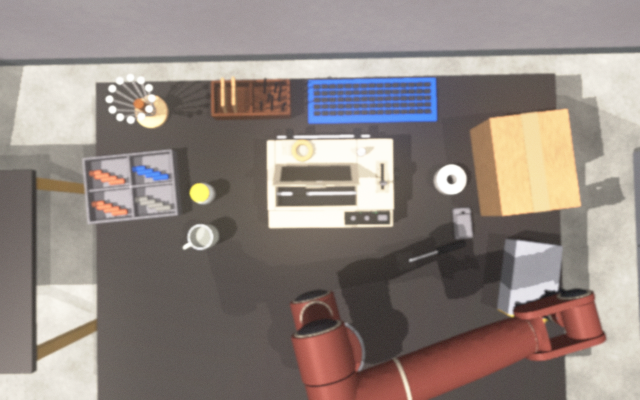

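View pics/scene0.png

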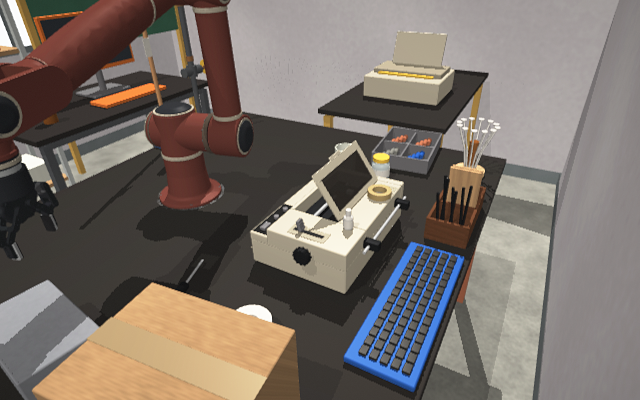

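The top view shows the printer at about px (267–394, 138–228), front towards the robot. The lever is near (382,175) and the key panel near (367,218). The scene view confirms the cover is raised, with the bottle behind and left of the lever.

```bash
cat > h.py <<'E'
import numpy as np,cv2
from plant import manip
def ray(n,px,z,T=None):
    c=manip.calibration(n); T=c["T"] if T is None else T
    T=np.array(T); d=T[:3,:3]@np.linalg.inv(c["mtx"])@np.array([px[0],px[1],1.]); o=T[:3,3]
    return o+d*(z-o[2])/d[2]
def proj(n,p,T=None):
    c=manip.calibration(n); T=np.array(c["T"] if T is None else T)
    q=np.array(c["mtx"])@(T[:3,:3].T@(np.array(p)-T[:3,3])); return q[:2]/q[2]
E
python3 - <<'E'
from h import *
im=cv2.imread("pics/top0.png")
h=cv2.cvtColor(im,cv2.COLOR_BGR2HSV)
m=((h[...,2]>130)&(h[...,0]>12)&(h[...,0]<40)&(h[...,1]<110)).astype(np.uint8)
m[:, :255]=0;m[:,405:]=0;m[:130]=0;m[240:]=0
n,l,st,_=cv2.connectedComponentsWithStats(m); k=1+np.argmax(st[1:,4]); mm=(l==k)
# edges: per-row left/right, per-column bottom/top
rows=range(145,222); L=np.array([[np.where(mm[r])[0].min(),r] for r in rows],float);R=np.array([[np.where(mm[r])[0].max()+1,r] for r in rows],float)
cols=range(275,388); B=np.array([[c,np.where(mm[:,c])[0].max()+1] for c in cols],float);Tp=np.array([[c,np.where(mm[:,c])[0].min()] for c in cols],float)
for nm,P,z in(("L",L,.13),("R",R,.13),("B",B,.105),("T",Tp,.13)):
    W=np.array([ray("top",p,z)[:2] for p in P])
    vx,vy,x,y=cv2.fitLine(W.astype(np.float32),cv2.DIST_HUBER,0,.001,.001).ravel()
    print(nm,np.round([x,y],4),"dir deg",np.degrees(np.arctan2(vy,vx)).round(2))
cv2.imwrite("pics/top0z.png",cv2.resize(im[125:240,256:406],None,fx=5,fy=5,interpolation=cv2.INTER_CUBIC))
E
```

```text
L [0.6128 0.1954] dir deg -0.91
R [ 0.5979 -0.2113] dir deg -1.36
B [ 0.425  -0.0081] dir deg 89.53
T [ 0.7121 -0.0322] dir deg 89.56
```

View pics/top0z.png

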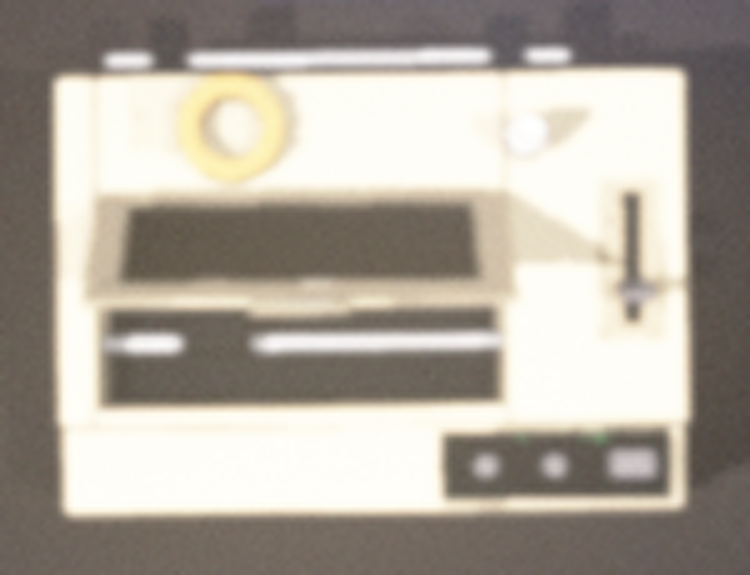

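```bash
cat >> h.py <<'E'
from scipy.spatial.transform import Rotation as Ro
YAW=np.radians(-0.7); C=np.array([.5685,-.008,0])
Rp=Ro.from_euler('z',YAW).as_matrix()
def P(x,y,z): return C+Rp@(np.array([x,y,z])/1000)
def inv(p): return Rp.T@(np.array(p)-C)*1000
def rep(tag=""):
    s=manip.state(); q=s["tool_rot"]; R=Ro.from_quat([q[1],q[2],q[3],q[0]]).as_matrix()
    print(tag,"t",round(float(s["time"]),2),"TCP prn mm",inv(s["tool_pos"]).round(1),"F",np.round(s["contact_force"],1),"w",round(float(s["gripper_width"]),2),"tips",manip.tcp_to_tips)
    return s,R
E
python3 - <<'E'
from h import *
s,R=rep(); print(R.round(3))
for sg in(1,-1):
    G=Rp@np.array([[sg,0,0],[0,0,sg],[0,-1,0]]).astype(float)  # tool x=sg X, y=-Z, z=sg Y
    print(sg,np.linalg.det(G),Ro.from_matrix(R.T@G).as_rotvec(degrees=True).round(2))
g=P(-20,-165,300); print("goal",g, "delta",g-s["tool_pos"], "tool",(R.T@(g-s["tool_pos"])*1000).round())
f=lambda c:(256+c[0]/5,125+c[1]/5)
for nm,c,z in(("key",(632,464),.1145),("pause",(554,466),.11),("feed",(486,466),.11),("leverpad",(634,292),.165),("bottle",(527,133),.185),("tape",(234,127),.149)):
    print(nm,inv(ray("top",f(c),z)).round(1))
# cover angle from top edge strip row (crop y~298 at mid), intersect ray with arc
px=f((300,298));best=min(np.arange(.8,1.4,.01),key=lambda a:abs(proj("top",P(62-137*np.cos(a),45,130+137*np.sin(a)))[1]-px[1])); print("cover",best)
E
```

```text
t 0.1 TCP prn mm [-345. -582.  218.] F [-0.4 -0.6  0.8] w 1.0 tips 0.019
[[-0.938 -0.     0.347]
 [-0.347  0.002 -0.938]
 [-0.    -1.    -0.002]]
1 1.0 [ 1.0000e-02 -1.5902e+02 -1.5000e-01]
-1 1.0 [1.100e-01 2.098e+01 1.000e-02]
goal [ 0.54648569 -0.17274335  0.3       ] delta [0.33006797 0.41296706 0.08203155] tool [-453.  -81. -273.]
key [-109.4 -166.5  114.5]
pause [-110.3 -117.   110. ]
feed [-110.   -73.4  110. ]
leverpad [  -2.4 -162.6  165. ]
bottle [ 94.4 -95.5 185. ]
tape [104.4  85.7 149. ]
cover 1.0200000000000002
```

Request:
{"method": "apply_moves", "body": {
  "moves": [
    [1,0,-30,0,0,7,0],
    [1,0,-30,0,0,7,0],
    [1,0,-22,0,0,7,0],
    [1,-26,0,-38,0,0,0],
    [1,-26,0,-38,0,0,0],
    [1,-26,0,-38,0,0,0],
    [1,-26,0,-38,0,0,0],
    [1,-26,0,-38,0,0,0],
    [1,-26,0,-38,0,0,0],
    [1,-26,0,-38,0,0,0],
    [1,-26,0,-38,0,0,0],
    [1,-26,0,-38,0,0,0],
    [1,-26,0,-38,0,0,0],
    [1,-26,0,-38,0,0,0],
    [1,0,0,0,0,0,0],
    [1,0,0,0,0,0,0]
  ]
}}

```text
time: 1.7
tool_pos: [0.508, -0.171, 0.3005]
tool_rot: [-0.004, 0.003, 0.707, -0.707]
contact_force: [-0.5, -0.4, -0.3]
gripper_width: -0.0
```

```bash
sed -i 's/C=np.array(\[.5685/C=np.array([.570/' h.py; python3 - <<'E'
from h import *
s,R=rep(); print((Rp.T@R).round(3))
im=manip.grab_frame("wrist")
T=np.eye(4);T[:3,:3]=R;T[:3,3]=s["tool_pos"];T=T@np.array(manip.calibration("wrist")["T_tool_cam"])
np.save("Tw1.npy",T)
for nm,p in(("key",(-111.5,-166,114.5)),("pause",(-111.5,-116,112)),("padtop",(-7.2,-165,162)),("corner",(-85,-200,130))):
    q=proj("wrist",P(*p),T);print(nm,q.round(1))
cv2.imwrite("pics/w1.png",im)
E
```

```text
t 1.7 TCP prn mm [ -60.  -163.7  300.5] F [-0.5 -0.4 -0.3] w -0.0 tips 0.019
[[-1.    -0.001  0.002]
 [-0.002  0.    -1.   ]
 [ 0.001 -1.    -0.   ]]
key [318.  215.2]
pause [269.8 214.3]
padtop [317.6 114.4]
corner [353.4 194.8]
```

View pics/w1.png

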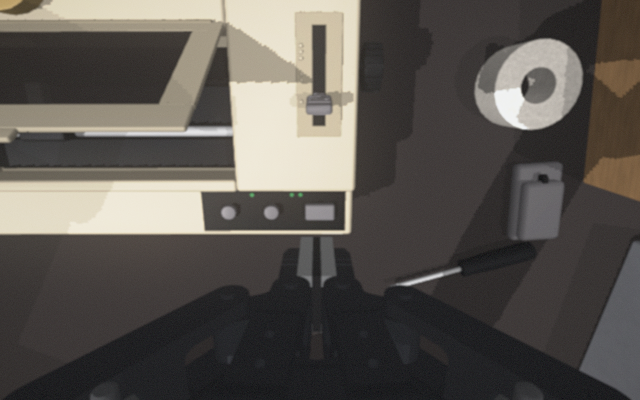

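```bash
sed -i 's/C=np.array(\[.570,-.008/C=np.array([.571,-.0087/' h.py; python3 - <<'E'
from h import *
im=cv2.imread("pics/w1.png")
cv2.imwrite("pics/w1z.png",cv2.resize(im[190:340,230:410],None,fx=4,fy=4,interpolation=cv2.INTER_CUBIC))
rep()
T=np.array(manip.calibration("wrist")["T_tool_cam"])
for x in(-11,0,11):
  for y in(-20,0,19): print(x,y,[proj("wrist",np.array([x,y,z])/1000,T).round(0).tolist() for z in(-14,14)])
E
```

```text
t 1.75 TCP prn mm [ -61.4 -163.9  300.6] F [-0.1 -0.8  0.9] w 0.0 tips 0.019
-11 -20 [[282.0, 239.0], [349.0, 239.0]]
-11 0 [[286.0, 222.0], [345.0, 222.0]]
-11 19 [[289.0, 210.0], [342.0, 210.0]]
0 -20 [[283.0, 263.0], [348.0, 263.0]]
0 0 [[287.0, 244.0], [345.0, 244.0]]
0 19 [[289.0, 229.0], [342.0, 229.0]]
11 -20 [[283.0, 286.0], [348.0, 286.0]]
11 0 [[287.0, 265.0], [344.0, 265.0]]
11 19 [[290.0, 248.0], [342.0, 248.0]]
```

View pics/w1z.png

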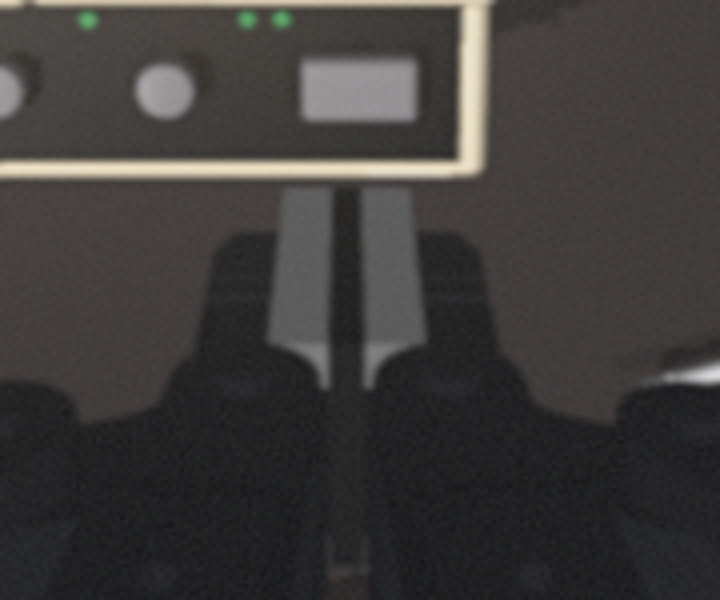

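The wrist view shows the lever pad at about (319,105), the load key at (319,212) and the fingertips at about row 237. That tip row doesn't match the stated tip offset, so I'll check the tips in the scene view.

```bash
python3 - <<'E'
from h import *
s,R=rep()
im=manip.grab_frame("scene")
big=None
pts=[(x,y,z) for y in(-18,0,19) for x in(-11,11) for z in(0,)]
q=np.array([proj("scene",s["tool_pos"]+R@np.array(p)/1000) for p in pts])
c=q.mean(0).astype(int); x0,y0=c[0]-60,c[1]-60
z=cv2.resize(im[y0:y0+120,x0:x0+150],None,fx=5,fy=5,interpolation=cv2.INTER_CUBIC)
for a,p in zip(q,pts): cv2.circle(z,tuple(((a-[x0,y0]+.5)*5).astype(int)),4,{-18:(0,0,255),0:(0,255,0),19:(255,0,0)}[p[1]],-1)
cv2.imwrite("pics/s1.png",z); print(q.round(0).tolist())
E
```

```text
t 1.75 TCP prn mm [ -61.4 -163.9  300.6] F [-0.1 -0.8  0.9] w 0.0 tips 0.019
[[279.0, 157.0], [271.0, 156.0], [279.0, 164.0], [272.0, 163.0], [280.0, 172.0], [272.0, 170.0]]
```

View pics/s1.png

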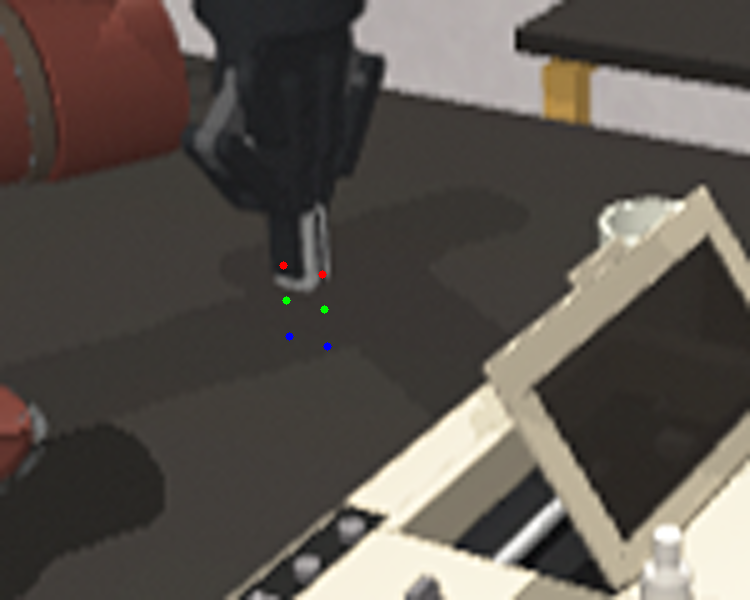

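Request:
{"method": "apply_moves", "body": {
  "moves": [
    [1,0,45,0,0,0,0],
    [1,0,45,0,0,0,0],
    [1,0,45,0,0,0,0],
    [1,0,5,1,0,0,0],
    [1,0,0,0,0,0,0],
    [1,0,0,0,0,0,0]
  ]
}}

```text
time: 2.4
tool_pos: [0.5091, -0.1744, 0.1642]
tool_rot: [0.004, -0.006, -0.706, 0.708]
contact_force: [-0.3, -0.8, 0.0]
gripper_width: 0.001
```

```bash
python3 - <<'E'
from h import *
s,R=rep()
im=manip.grab_frame("scene")
pts=[(x,y,0) for y in(-18,0,19) for x in(-11,11)]
q=np.array([proj("scene",s["tool_pos"]+R@np.array(p)/1000) for p in pts])
f=proj("scene",P(-61,-165,130))
c=q.mean(0).astype(int); x0,y0=c[0]-60,c[1]-60
z=cv2.resize(im[y0:y0+120,x0:x0+150],None,fx=5,fy=5,interpolation=cv2.INTER_CUBIC)
for a,p in zip(q,pts): cv2.circle(z,tuple(((a-[x0,y0]+.5)*5).astype(int)),4,{-18:(0,0,255),0:(0,255,0),19:(255,0,0)}[p[1]],-1)
for w in((-61,-165,130),(-85,-200,130),(-7,-165,162),(140,-200,130)): cv2.drawMarker(z,tuple(((proj("scene",P(*w))-[x0,y0]+.5)*5).astype(int)),(255,0,255),0,14,2)
cv2.imwrite("pics/s2.png",z)
E
```

```text
t 2.4 TCP prn mm [ -59.9 -166.4  164.2] F [-0.3 -0.8  0. ] w 0.0 tips 0.019
```

View pics/s2.png

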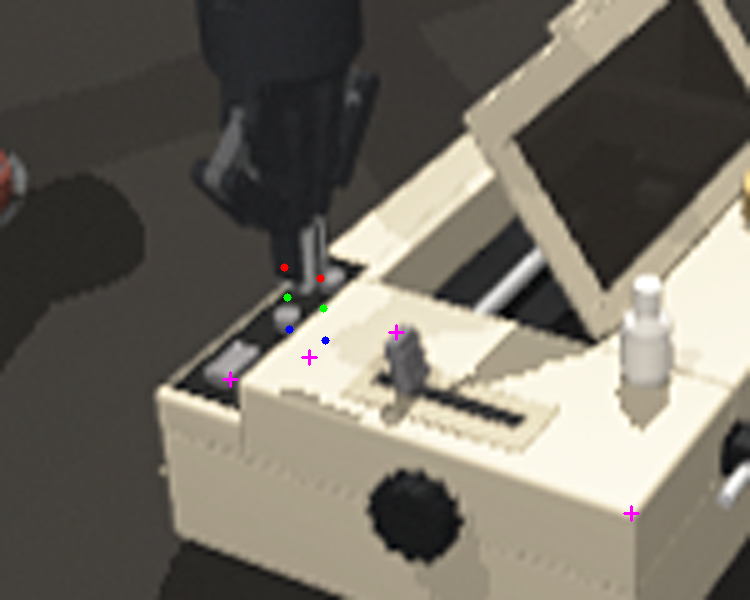

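The visible fingertips sit roughly 25–30 mm short of the stated tip point. I'll settle it by touching the deck gently.

Request:
{"method": "apply_moves", "body": {
  "moves": [
    [1,0,10,0,0,0,0],
    [1,0,2,0,0,0,0],
    [1,0,1,0,0,0,0],
    [1,0,1,0,0,0,0],
    [1,0,1,0,0,0,0],
    [1,0,1,0,0,0,0],
    [1,0,1,0,0,0,0]
  ]
}}

```text
time: 3.15
tool_pos: [0.5079, -0.1729, 0.1441]
tool_rot: [0.004, -0.005, -0.707, 0.707]
contact_force: [-0.2, 0.8, -0.8]
gripper_width: -0.002
```

Request:
{"method": "apply_moves", "body": {
  "moves": [
    [1,0,2,0,0,0,0],
    [1,0,2,0,0,0,0],
    [1,0,2,0,0,0,0],
    [1,0,2,0,0,0,0],
    [1,0,1,0,0,0,0],
    [1,0,1,0,0,0,0]
  ]
}}

```text
time: 3.75
tool_pos: [0.5078, -0.1729, 0.1339]
tool_rot: [-0.005, 0.004, 0.707, -0.707]
contact_force: [0.3, 0.6, -0.5]
gripper_width: 0.001
```

Request:
{"method": "apply_moves", "body": {
  "moves": [
    [1,0,2,0,0,0,0],
    [1,0,2,0,0,0,0],
    [1,0,1,0,0,0,0],
    [1,0,1,0,0,0,0],
    [1,0,0,0,0,0,0]
  ]
}}

```text
time: 4.25
tool_pos: [0.5077, -0.1729, 0.1279]
tool_rot: [-0.005, 0.004, 0.707, -0.707]
contact_force: [0.1, 0.0, -0.6]
gripper_width: 0.0
```

Request:
{"method": "apply_moves", "body": {
  "moves": [
    [1,0,1,0,0,0,0],
    [1,0,1,0,0,0,0],
    [1,0,1,0,0,0,0],
    [1,0,1,0,0,0,0],
    [1,0,0,0,0,0,0]
  ]
}}

```text
time: 4.75
tool_pos: [0.5077, -0.1729, 0.1239]
tool_rot: [-0.005, 0.004, 0.707, -0.707]
contact_force: [-0.2, -0.2, -0.1]
gripper_width: 0.001
```

Request:
{"method": "apply_moves", "body": {
  "moves": [
    [1,0,1,0,0,0,0],
    [1,0,1,0,0,0,0],
    [1,0,1,0,0,0,0],
    [1,0,0,0,0,0,0]
  ]
}}

```text
time: 5.15
tool_pos: [0.5077, -0.1729, 0.1209]
tool_rot: [-0.005, 0.004, 0.707, -0.707]
contact_force: [-0.6, 0.4, 0.6]
gripper_width: 0.001
```

Request:
{"method": "apply_moves", "body": {
  "moves": [
    [1,0,1,0,0,0,0],
    [1,0,1,0,0,0,0],
    [1,0,1,0,0,0,0],
    [1,0,0,0,0,0,0]
  ]
}}

```text
time: 5.55
tool_pos: [0.5078, -0.1729, 0.118]
tool_rot: [-0.005, 0.004, 0.707, -0.707]
contact_force: [1.0, 0.6, -0.3]
gripper_width: -0.002
```

Request:
{"method": "apply_moves", "body": {
  "moves": [
    [1,0,1,0,0,0,0],
    [1,0,1,0,0,0,0],
    [1,0,0,0,0,0,0]
  ]
}}

```text
time: 5.85
tool_pos: [0.5079, -0.173, 0.1178]
tool_rot: [-0.005, 0.004, 0.707, -0.707]
contact_force: [-5.1, 1.7, 7.2]
gripper_width: -0.002
```

Contact came at TCP z 118 mm with the deck at 130, so with the gripper shut the real tips sit about 12 mm behind the reported TCP. I'll use that offset from here, lift so the tips are at about 143, and push the lever.

Request:
{"method": "apply_moves", "body": {
  "moves": [
    [1,0,-15,0,0,0,0],
    [1,-15,0,0,0,0,0],
    [1,-15,0,0,0,0,0],
    [1,-4,0,0,0,0,0],
    [1,-4,0,0,0,0,0],
    [1,-4,0,0,0,0,0],
    [1,-3,0,0,0,0,0]
  ]
}}

```text
time: 6.55
tool_pos: [0.5515, -0.1735, 0.1312]
tool_rot: [-0.006, 0.003, 0.707, -0.707]
contact_force: [-6.7, 0.5, 5.6]
gripper_width: -0.005
```

Request:
{"method": "apply_moves", "body": {
  "moves": [
    [1,-3,0,0,0,0,0],
    [1,-3,0,0,0,0,0],
    [1,-3,0,0,0,0,0],
    [1,-3,0,0,0,0,0]
  ]
}}

```text
time: 6.95
tool_pos: [0.5652, -0.1737, 0.131]
tool_rot: [-0.004, 0.005, 0.707, -0.707]
contact_force: [-0.0, 0.0, -0.3]
gripper_width: -0.002
```

Request:
{"method": "apply_moves", "body": {
  "moves": [
    [1,-3,0,0,0,0,0],
    [1,-3,0,0,0,0,0],
    [1,-3,0,0,0,0,0],
    [1,-3,0,0,0,0,0]
  ]
}}

```text
time: 7.35
tool_pos: [0.5767, -0.1738, 0.131]
tool_rot: [-0.005, 0.004, 0.707, -0.707]
contact_force: [-4.8, -0.4, 2.1]
gripper_width: -0.001
```

```bash
python3 -c "
from h import *
rep()"
```

```text
t 7.35 TCP prn mm [   7.7 -165.   131. ] F [-4.8 -0.4  2.1] w -0.0 tips 0.019
```

Request:
{"method": "apply_moves", "body": {
  "moves": [
    [1,-2,0,0,0,0,0],
    [1,-2,0,0,0,0,0],
    [1,-2,0,0,0,0,0]
  ]
}}

```text
time: 7.65
tool_pos: [0.5823, -0.1738, 0.1311]
tool_rot: [-0.005, 0.004, 0.707, -0.707]
contact_force: [-2.7, -0.1, 2.0]
gripper_width: 0.004
```

Request:
{"method": "apply_moves", "body": {
  "moves": [
    [1,-3,0,0,0,0,0],
    [1,-3,0,0,0,0,0],
    [1,-2,0,0,0,0,0]
  ]
}}

```text
time: 7.95
tool_pos: [0.5916, -0.174, 0.1311]
tool_rot: [0.004, -0.005, -0.707, 0.707]
contact_force: [0.4, -0.3, 0.1]
gripper_width: 0.004
```

```bash
python3 - <<'E'
from h import *
s,R=rep()
im=manip.grab_frame("scene")
x0,y0=250,190
cv2.imwrite("pics/s3.png",cv2.resize(im[y0:y0+75,x0:x0+130],None,fx=6,fy=6,interpolation=cv2.INTER_CUBIC))
E
```

```text
t 7.95 TCP prn mm [  22.6 -165.1  131.1] F [ 0.4 -0.3  0.1] w 0.0 tips 0.019
```

View pics/s3.png

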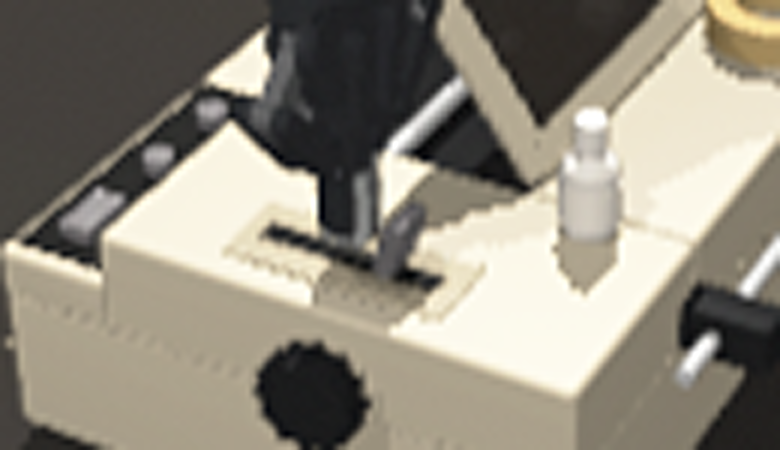

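Lever now leans to the rear, base at about (385,265) in the crop, and the finger no longer touches it. I'll nudge forward a little to confirm it is on the stop.

Request:
{"method": "apply_moves", "body": {
  "moves": [
    [1,-1,0,0,0,0,0],
    [1,-1,0,0,0,0,0],
    [1,-1,0,0,0,0,0],
    [1,0,0,0,0,0,0]
  ]
}}

```text
time: 8.4
tool_pos: [0.5939, -0.1741, 0.1311]
tool_rot: [0.004, -0.005, -0.707, 0.707]
contact_force: [-0.9, -0.9, -0.3]
gripper_width: 0.0
```

Request:
{"method": "apply_moves", "body": {
  "moves": [
    [1,-1,0,0,0,0,0],
    [1,-1,0,0,0,0,0],
    [1,0,0,0,0,0,0]
  ]
}}

```text
time: 8.7
tool_pos: [0.5959, -0.1741, 0.1311]
tool_rot: [0.004, -0.005, -0.707, 0.707]
contact_force: [-0.4, -0.4, 0.2]
gripper_width: 0.005
```

Request:
{"method": "apply_moves", "body": {
  "moves": [
    [1,-1,0,0,0,0,0],
    [1,-1,0,0,0,0,0],
    [1,0,0,0,0,0,0]
  ]
}}

```text
time: 9.0
tool_pos: [0.5979, -0.1741, 0.1311]
tool_rot: [0.005, -0.004, -0.707, 0.707]
contact_force: [-0.3, 0.4, -1.3]
gripper_width: 0.0
```

Request:
{"method": "apply_moves", "body": {
  "moves": [
    [1,-1,0,0,0,0,0],
    [1,0,0,0,0,0,0]
  ]
}}

```text
time: 9.2
tool_pos: [0.5985, -0.1741, 0.1309]
tool_rot: [-0.005, 0.004, 0.707, -0.707]
contact_force: [-1.3, -0.5, 0.8]
gripper_width: 0.001
```

Request:
{"method": "apply_moves", "body": {
  "moves": [
    [1,-1,0,0,0,0,0],
    [1,0,0,0,0,0,0]
  ]
}}

```text
time: 9.4
tool_pos: [0.5991, -0.1741, 0.1308]
tool_rot: [-0.005, 0.004, 0.707, -0.707]
contact_force: [-3.7, -0.9, 1.3]
gripper_width: -0.002
```

Request:
{"method": "apply_moves", "body": {
  "moves": [
    [1,10,0,0,0,0,0],
    [1,0,-40,0,0,0,0],
    [1,0,-40,0,0,0,0],
    [1,0,-40,0,0,0,0],
    [1,0,-40,0,0,0,0],
    [1,0,0,0,0,0,0]
  ]
}}

```text
time: 10.0
tool_pos: [0.5927, -0.1751, 0.3001]
tool_rot: [-0.001, -0.009, -0.705, 0.709]
contact_force: [-0.5, -0.1, 0.8]
gripper_width: -0.002
```

```bash
python3 - <<'E'
from h import *
rep()
T=np.load("Tw1.npy")
for a in np.arange(.9,1.31,.05):
    e=P(62-137*np.cos(a),-60,130+137*np.sin(a)); l=P(62-147*np.cos(a),45,130+147*np.sin(a)); r=P(62-137*np.cos(a),-85,130+137*np.sin(a))
    print(round(a,2),"wrist edge",proj("wrist",e,T).round(0),"corner",proj("wrist",r,T).round(0),"top lip",proj("top",l).round(1),"top edge",proj("top",P(62-137*np.cos(a),100,130+137*np.sin(a))).round(1),"scene corner",proj("scene",r).round(0))
E
```

```text
t 10.0 TCP prn mm [  23.7 -166.1  300.1] F [-0.5 -0.1  0.8] w -0.0 tips 0.019
0.9 wrist edge [151. 146.] corner [191. 146.] top lip [315.8 190.4] top edge [297.3 188.5] scene corner [308. 177.]
0.95 wrist edge [147. 138.] corner [188. 138.] top lip [315.8 188.3] top edge [297.2 186.6] scene corner [310. 176.]
1.0 wrist edge [142. 129.] corner [184. 129.] top lip [315.8 186.1] top edge [297.1 184.6] scene corner [312. 175.]
1.05 wrist edge [138. 119.] corner [181. 119.] top lip [315.8 183.9] top edge [297.  182.5] scene corner [314. 174.]
1.1 wrist edge [134. 109.] corner [178. 109.] top lip [315.7 181.6] top edge [297.  180.4] scene corner [316. 174.]
1.15 wrist edge [130.  97.] corner [175.  98.] top lip [315.7 179.2] top edge [296.9 178.2] scene corner [318. 173.]
1.2 wrist edge [125.  85.] corner [172.  86.] top lip [315.7 176.8] top edge [296.8 176. ] scene corner [320. 173.]
1.25 wrist edge [121.  73.] corner [169.  73.] top lip [315.6 174.4] top edge [296.8 173.7] scene corner [322. 173.]
1.3 wrist edge [117.  59.] corner [166.  59.] top lip [315.6 171.9] top edge [296.7 171.4] scene corner [325. 172.]
```

Request:
{"method": "apply_moves", "body": {
  "moves": [
    [1,-3,0,-42,0,0,0],
    [1,-2,0,-42,0,0,0],
    [1,-2,0,-42,0,0,0],
    [1,0,0,-42,0,0,0],
    [1,0,0,-43,0,0,0],
    [1,0,0,0,0,0,0],
    [1,0,27,0,0,0,0],
    [1,0,27,0,0,0,0],
    [1,0,27,0,0,0,0],
    [1,0,0,0,0,0,0]
  ]
}}

```text
time: 11.0
tool_pos: [0.5965, 0.0365, 0.2045]
tool_rot: [-0.008, 0.002, 0.707, -0.707]
contact_force: [-0.1, -0.9, -0.4]
gripper_width: 0.001
```

```bash
python3 - <<'E'
from h import *
s,R=rep();print((Rp.T@R).round(3))
im=manip.grab_frame("scene")
cv2.imwrite("pics/s4.png",cv2.resize(im[100:290,230:430],None,fx=3,fy=3,interpolation=cv2.INTER_CUBIC))
E
```

```text
t 11.0 TCP prn mm [ 25.   45.5 204.5] F [-0.1 -0.9 -0.4] w 0.0 tips 0.019
[[-1.    -0.009 -0.001]
 [ 0.001  0.001 -1.   ]
 [ 0.009 -1.    -0.   ]]
```

View pics/s4.png

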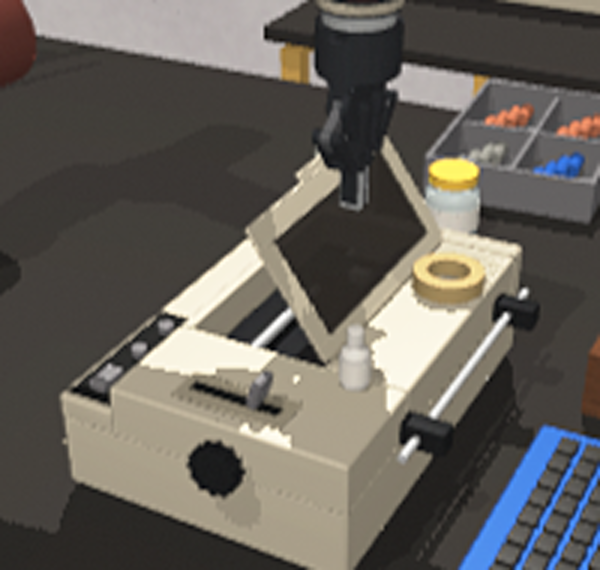

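The finger sits behind the cover's outer face near the top edge, and the lever rests at the rear. Next is the closing arc.

Request:
{"method": "apply_moves", "body": {
  "moves": [
    [1,0,-15,0,0,0,0],
    [1,7,0,0,0,0,0],
    [1,8,0,0,0,0,0],
    [1,10,7,0,0,0,0],
    [1,9,7,0,0,0,0],
    [1,8,9,0,0,0,0],
    [1,8,9,0,0,0,0],
    [1,0,0,0,0,0,0]
  ]
}}

```text
time: 11.85
tool_pos: [0.5474, 0.0377, 0.1908]
tool_rot: [-0.006, 0.003, 0.707, -0.707]
contact_force: [-0.1, -0.6, -0.9]
gripper_width: -0.004
```

```bash
python3 -c "
from h import *
rep()"
```

```text
t 11.85 TCP prn mm [-24.2  46.1 190.8] F [-0.1 -0.6 -0.9] w -0.0 tips 0.019
```

Request:
{"method": "apply_moves", "body": {
  "moves": [
    [1,6,12,0,0,0,0],
    [1,6,11,0,0,0,0],
    [1,4,12,0,0,0,0],
    [1,3,11,0,0,0,0],
    [1,2,6,0,0,0,0],
    [1,1,5,0,0,0,0],
    [1,0,3,0,0,0,0],
    [1,0,3,0,0,0,0],
    [1,0,2,0,0,0,0],
    [1,0,0,0,0,0,0]
  ]
}}

```text
time: 12.85
tool_pos: [0.5276, 0.0378, 0.1281]
tool_rot: [-0.004, 0.005, 0.707, -0.707]
contact_force: [0.2, -0.0, -0.4]
gripper_width: -0.003
```

```bash
python3 -c "
from h import *
rep()"
```

```text
t 12.85 TCP prn mm [-44.   46.  128.1] F [ 0.2 -0.  -0.4] w -0.0 tips 0.019
```

Request:
{"method": "apply_moves", "body": {
  "moves": [
    [1,0,2,0,0,0,0],
    [1,0,1,0,0,0,0],
    [1,0,1,0,0,0,0],
    [1,0,1,0,0,0,0],
    [1,0,0,0,0,0,0]
  ]
}}

```text
time: 13.35
tool_pos: [0.5274, 0.0378, 0.123]
tool_rot: [-0.005, 0.004, 0.707, -0.707]
contact_force: [0.4, 0.5, 0.1]
gripper_width: 0.001
```

Request:
{"method": "apply_moves", "body": {
  "moves": [
    [1,0,1,0,0,0,0],
    [1,0,1,0,0,0,0],
    [1,0,0,0,0,0,0]
  ]
}}

```text
time: 13.65
tool_pos: [0.5276, 0.0378, 0.1217]
tool_rot: [0.005, -0.004, -0.707, 0.707]
contact_force: [-2.0, 0.2, 4.7]
gripper_width: 0.001
```

Request:
{"method": "apply_moves", "body": {
  "moves": [
    [1,0,1,0,0,0,0],
    [1,0,0,0,0,0,0],
    [1,0,0,0,0,0,0],
    [1,0,-35,0,0,0,0],
    [1,0,-35,0,0,0,0],
    [1,13,0,42,0,0,0],
    [1,13,0,42,0,0,0],
    [1,13,0,42,0,0,0],
    [1,14,0,43,0,0,0],
    [1,14,0,43,0,0,0],
    [1,0,0,0,0,0,0],
    [1,0,0,0,0,0,0]
  ]
}}

```text
time: 14.85
tool_pos: [0.4575, -0.1738, 0.1898]
tool_rot: [-0.005, 0.005, 0.707, -0.707]
contact_force: [-0.1, -0.4, -0.2]
gripper_width: -0.0
```

```bash
python3 - <<'E'
from h import *
s,R=rep()
im=manip.grab_frame("scene"); w=manip.grab_frame("wrist")
cv2.imwrite("pics/s5.png",np.vstack([cv2.resize(im[170:290,240:440],(800,480),interpolation=cv2.INTER_CUBIC)]))
cv2.imwrite("pics/w5.png",w)
E
```

```text
t 14.85 TCP prn mm [-111.5 -166.5  189.8] F [-0.1 -0.4 -0.2] w -0.0 tips 0.019
```

View pics/s5.png

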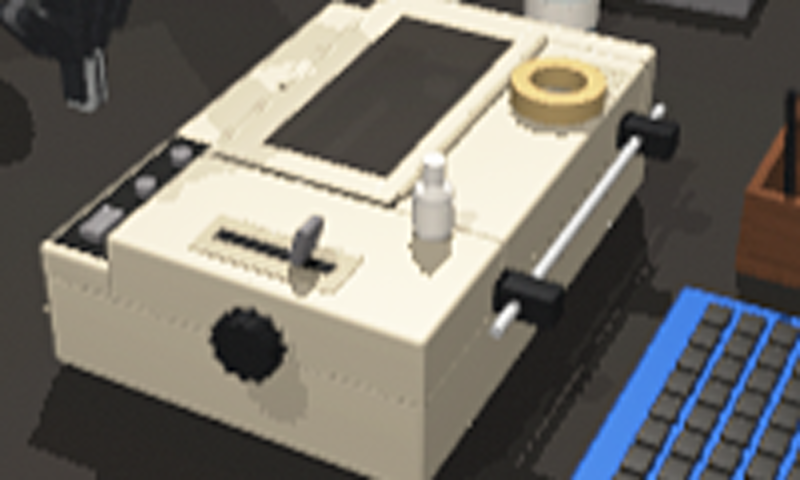

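View pics/w5.png

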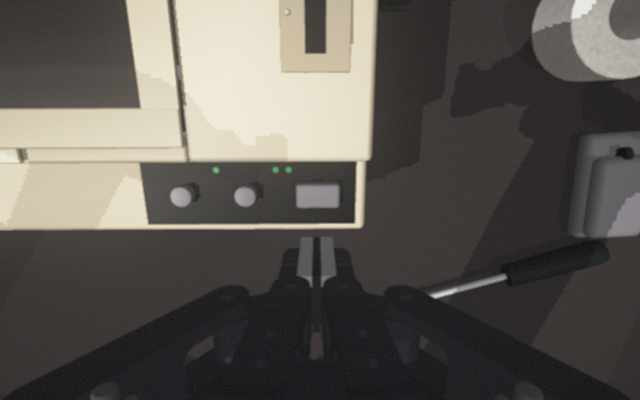

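The scene view shows the cover flat, the lever leaning to the rear at about (305,240), and the bottle and tape where they were. The wrist view puts the load key at (318,195), about 2 mm from where I aimed.

Request:
{"method": "apply_moves", "body": {
  "moves": [
    [1,-1,35,0,0,0,0],
    [1,0,35,0,0,0,0],
    [1,0,10,0,0,0,0],
    [1,0,2,0,0,0,0],
    [1,0,2,0,0,0,0],
    [1,0,2,0,0,0,0],
    [1,0,2,0,0,0,0],
    [1,0,0,0,0,0,0]
  ]
}}

```text
time: 15.75
tool_pos: [0.4592, -0.1736, 0.1028]
tool_rot: [0.004, -0.005, -0.707, 0.707]
contact_force: [-0.6, 0.1, 0.8]
gripper_width: 0.004
```

Request:
{"method": "apply_moves", "body": {
  "moves": [
    [1,0,1,0,0,0,0],
    [1,0,1,0,0,0,0],
    [1,0,1,0,0,0,0],
    [1,0,0,0,0,0,0]
  ]
}}

```text
time: 16.15
tool_pos: [0.4592, -0.1736, 0.0996]
tool_rot: [0.004, -0.005, -0.707, 0.707]
contact_force: [0.5, 0.3, 3.6]
gripper_width: 0.002
```

Request:
{"method": "apply_moves", "body": {
  "moves": [
    [1,0,1,0,0,0,0],
    [1,0,1,0,0,0,0],
    [1,0,0,0,0,0,0]
  ]
}}

```text
time: 16.45
tool_pos: [0.4592, -0.1736, 0.0974]
tool_rot: [0.004, -0.005, -0.707, 0.707]
contact_force: [0.9, -0.7, 3.6]
gripper_width: 0.004
```

Request:
{"method": "apply_moves", "body": {
  "moves": [
    [1,0,1,0,0,0,0],
    [1,0,0,0,0,0,0]
  ]
}}

```text
time: 16.65
tool_pos: [0.4593, -0.1736, 0.0973]
tool_rot: [0.004, -0.005, -0.707, 0.707]
contact_force: [-1.0, 0.4, 9.0]
gripper_width: 0.001
```

The key bottomed: force rose to 9 N and z stalled. Lift clear.

Request:
{"method": "apply_moves", "body": {
  "moves": [
    [1,0,0,0,0,0,0],
    [1,0,-10,0,0,0,0],
    [1,0,-40,0,0,0,0],
    [1,0,-40,0,0,0,0],
    [1,0,-40,0,0,0,0],
    [1,20,-30,0,0,0,0],
    [1,0,0,0,0,0,0],
    [1,0,0,0,0,0,0]
  ]
}}

```text
time: 17.45
tool_pos: [0.4386, -0.173, 0.2562]
tool_rot: [0.004, -0.005, -0.707, 0.707]
contact_force: [-0.5, 0.9, -1.1]
gripper_width: -0.002
```

```bash
python3 - <<'E'
from h import *
s,R=rep()
w=manip.grab_frame("wrist"); cv2.imwrite("pics/w6.png",w)
E
```

```text
t 17.45 TCP prn mm [-130.4 -165.9  256.2] F [-0.5  0.9 -1.1] w -0.0 tips 0.019
```

View pics/w6.png

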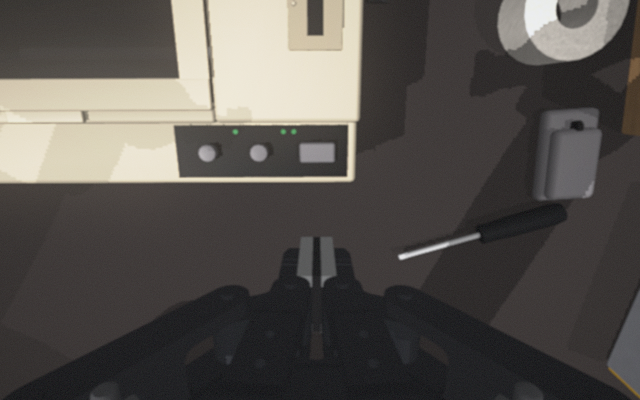

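The wrist view shows the key panel at (262,152) with the load key at (317,152), the cover flat, and the screwdriver and mouse undisturbed. The arm is clear, so I'm handing in.

```bash
python3 -c "
from plant import manip
print(manip.job_done())"
```

```text
the job is handed in; nothing more can be done
None
```

I did all three parts in order and handed the job in at about 17.5 s of the 51 s; it reported no verdict.

- **Lever:** I pushed it with the shut fingers past the middle click to the rear stop, with forces read along the way under 10 N. A last nudge met resistance at the stop. The scene picture taken afterwards shows it leaning back.
- **Cover:** I swung it down in an arc from behind and pressed it until I read about 5 N. The fingertips were then at z ≈ 134 mm, the height of the shut cover, and later pictures show it flat.
- **Load key:** I pressed it until the fingers stalled at 9 N, about 5 mm below where they first met it, then let go and lifted clear. The key's return was judged only from the last wrist picture.
- **Other things:** The other keys were not touched. The bottle, tape, screwdriver and mouse look unmoved. I did not check the mug, jar and label roll individually.

One check disagreed with the given data. The stated `tcp_to_tips` of +19 mm did not fit: the scene view, the wrist view and a light touch on the deck put the shut fingertips about 12 mm behind the reported TCP. I used the touched value for every move after that. The camera-based printer position also disagreed by 2–5 mm between views, which was within what the moves needed.

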